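# Walk the nest plate up off its dowels with the ejector levers

### The arm

A 7-joint arm with a two-finger parallel gripper is mounted at the origin on the work surface; the furniture and walls round the work are solid. World frame = base frame: x ahead of the robot, y to its left, z up, the work surface at z = 0. Lengths are in m, angles in degrees, forces in N, time in s.
With the tool pointing down it reaches from about 0.4 to 0.9 m from the base axis. Payload 5.5 kg.
Tool frame: the origin (TCP) lies between the finger pads; the fingertips stand 25 mm ahead of it and the grasp point (between the pads) lies 6 mm ahead of it; z points along the fingers, y is the line along which they close (so a half turn about z gives the same grasp; the last joint's range is limited). The gripper opens to 85 mm and grips with 20 to 120 N. Pads are 22 mm wide; open, the fingers measure 114 mm over their backs; the gripper's body (76 mm by 85 mm) begins 54 mm behind the grasp point. The pads swing forward as they close: fully open they stand 13 mm farther back than shut.
Start: joints at [82.345, 28.699, -24.465, 88.831, 12.651, 65.22, -12.049], TCP at [0.251, -0.599, 0.256] pointing down, gripper open.
Joint ranges: [-164.97, 164.97], [-17.58, 116.51], [-87.97, 89.64], [11.32, 138.91], [-80.73, 260.73], [10.89, 115.49], [-147.41, 147.41]. Speed limits (degrees/s): [147.25, 147.25, 180, 180, 180, 180, 180].

### API

Orientations are given as a 3x3 rotation matrix whose columns are the frame's x, y, z axes.
In Python, from workcell import robot gives the robot as it stands.
- The arm moves only by the shell command python3 shift.py 'ROWS' [OPENING] [FORCE]. ROWS is a JSON list of rows, 1 to 8 of them, each written [[dx, dy, dz], [rx, ry, rz]]: dx, dy, dz in parts of the range, where 1.0 means 0.4 m, then a rotation vector rx, ry, rz in fractions of the full range, 1 being 360 degrees; each row is the pose to reach, as a shift and turn from the pose commanded when the command began, along the tool's axes at that moment; what a row does not reach only later rows make up. A row lasts 1/10 s, in which the tool goes at most 0.05 m and 8.59 degrees, less where a joint would pass 70% of its speed; a pose out of reach is approached as far as the arm can. OPENING is the finger opening in m, set as the command begins (- or left out keeps the last). The fingers move at their own pace and stop on an object; FORCE is the grip in N (left out, the last holds). Time passes only in rows, so rows that do not move let the fingers close. It prints the time, the measured TCP pose, the force, the opening and the grip force at its end. A shift or turn number past 1, either way, is cut back to 1. Input that does not fit is refused with a message, and nothing moves.
- robot.get_state(): the state, without advancing time (a new reading comes with each control period).
- robot.snapshot(name): name is "side" or "top" or "wrist"; returns a dict with "img" (420x560x3 uint8, blue, green, red), "fx", "fy", "cx", "cy" (pixels), "origin" and "rotation" of the camera in the world. Camera axes: x right, y down, z forward; pixel columns grow to the right and rows downward; lengths in m; the calibration is good to about 2 mm. A picture is of the moment at which its call begins. There is no depth.
- robot.finish_job(): hands the job in; it is judged then, once.
The state is a dict: "time_s": time; "joint_positions": joint angles; "qd": joint speeds; "tau": joint torques, N m; "position": TCP position; "eef_rot": TCP orientation; "wrist_force": force on the tool from outside, world axes, zero at the start; "moment": the same for the moment, N m; "width": finger opening in m; "finger_force": force on a finger pad.
Only numpy, scipy, OpenCV 4.12 (cv2) and the standard library are available. Lean on these libraries where they do the work, as an engineer would, in place of code of your own. Each camera call takes 0.05 s, during which the arm holds its last target. There are 200 camera calls.

### The job

Take the nest plate out of the changeover fixture: press the pedals of its two ejector levers a little at a time, left and right in turn, so that the plate climbs its two dowels level and never cocks, until both levers are all the way down. Then take the plate by its long sides, lift it straight up off the dowels and set it down (do not drop it) flat on the black foam block, wholly on it, nest side up, lengthwise along the block and clear of the sanding pad and the bottle that are there. Leave the sanding pad, the two bottles, the casting and the brush where they are.

Things in the scene. Friction and masses are not known exactly. Their poses are not given: they have to be found in the camera images.
- fixture: Changeover fixture, fixed on the bench: dark steel base 128 x 216 x 12 mm (x by y), origin at the centre of its underside, z up; at yaw 0 its +y end is to the robot's left. A seat, top 26 mm above the bench, carries the nest plate. A rail runs along each long side of the plate (124 mm long, 33.5 to 45.5 mm out from the middle line, top 43 mm above the bench).
- dowel_top (a point): Top of the dowel at the fixture's +y end, 66 mm above the bench. Two steel dowels, 12 mm diameter, stand upright at y = +40 and -40 mm in the fixture's frame: cylindrical up to 58 mm above the bench, then bullet noses. The plate's two guide bushings on them are 32 mm deep (12 mm proud of the plate's top, 24 mm outer diameter), bore 2 mm wider.
- nest_plate: Loose aluminium plate 62 x 140 x 20 mm (x by y by z), 0.31 to 0.63 kg, origin at the centre of its underside, axes as the fixture's. Starts seated: top 46 mm above the bench, only 3 mm over the rails. From about 3.5 degrees of tilt it binds on the dowels (the pedals get three times as heavy): keep one end less than 6 mm ahead of the other. Part locators 3 mm high on top.
- lever_left (a joint): Ejector lever at the fixture's +y end, in rad: 0 pedal up, 0.96 fully down (stop); starts at 0 to 0.11. Handle points outboard, (0.873 - angle) rad above level. Its toe meets the plate at about 0.14 and has lifted that end 9 + 24 sin(angle - 0.524) mm, 19 mm at the stop. No spring: friction (0.3 N m) holds it and the plate where left; about 5 N on the pedal moves it.
- lever_left_pivot (a point): Pivot of the left lever, axis along the fixture's x: 86 mm from the fixture's middle, 31 mm above the bench, between brackets 41 mm high and 42 mm wide over all. The lever's toe reaches 24 mm inboard of it, under the end of the plate.
- lever_right_pivot (a point): The same for the right lever.
- lever_right (a joint): The same lever mirrored at the fixture's -y end; its pedal points to -y. Same angles: 0 pedal up, 0.96 fully down.
- lever_left_pedal (a point): Point on the upper face of the left lever's pedal, 80 mm from the pivot along the handle and 4.5 mm above its centre line. The black pedal is 34 mm wide (along the fixture's x), 9 mm thick, and reaches from 57 to 95 mm from the pivot. Moves with the lever.
- lever_right_pedal (a point): The same point on the right lever's pedal.
- foam_block: Black foam block, fixed, 150 x 270 x 48 mm (x by y by z), origin at the centre of its underside. It lies to the left or to the right of the fixture, its long axis y pointing roughly away from the robot; the casting lies on the other side.
- sanding_pad: Dark grey sanding pad 45 x 70 x 22 mm, lying near the +y (far) end of the foam block, its centre 85 to 98 mm from the block's; origin at the centre of its underside.
- casting: Loose light-metal cast tray 144 x 300 x 31 mm, lying on the bench, long axis y pointing roughly away from the robot; origin at the centre of its underside.
- nail_brush: Small green brush 30 x 85 x 22 mm lying on the casting; origin at the centre of its underside.
- solvent_bottle: Upright white bottle, 55 mm diameter, 142 mm high, standing on the foam block beside the sanding pad; origin at the centre of its underside.
- amber_bottle: Upright brown bottle, 39 mm diameter, 98 mm high, standing on the far end of the casting (28 mm above the bench); origin at the centre of its underside.

How it is judged:
By the outcome, as a careful person would: the job done as asked, in the order asked, and still so for the second after the job is handed in, with the robot touching nothing.
It also fails if it takes over 72 s, if anything falls off the work surface, if the arm or the gripper's body presses on something with over 40 N, if the wrist force passes 120 N, or if a joint passes its speed limit or range.

## Working session

There is one attempt and no reset: what is moved stays moved. The work goes in short steps, Python scripts to look and compute and a shell command to move; the robot and the scene stay as the last step left them, time stands still between calls to the robot, and variables do not carry over. Pictures are saved under pics/ and viewed, at most 12 in all, crops included, and the job is handed in when it is done.

```bash
ls; mkdir -p pics; python3 - <<'E'
from workcell import robot
import cv2,numpy as np
for n in("top","side"):
    s=robot.snapshot(n); cv2.imwrite(f"pics/{n}0.png",s["img"]); print(n,s["fx"],s["fy"],s["cx"],s["cy"],np.round(s["origin"],4).tolist(),np.round(s["rotation"],4).tolist())
st=robot.get_state(); print(st["position"],np.round(st["eef_rot"],4).tolist(),st["time_s"],st["wrist_force"])
E
```

```text
pics
shift.py
workcell.py
top 408.14370534872364 408.14370534872364 275.54973873875696 206.58792283710213 [0.3268, 0.0263, 1.2793] [[0.0034, -0.9908, 0.1352], [-0.9999, -0.0018, 0.0116], [-0.0113, -0.1352, -0.9908]]
side 426.0858805102339 426.0858805102339 276.93655074500515 201.59920207311416 [0.3981, 0.8597, 0.8274] [[-0.9965, -0.0555, 0.0628], [-0.0838, 0.6556, -0.7504], [0.0005, -0.7531, -0.658]]
[ 0.25092223 -0.5989466   0.25533332] [[0.9223, 0.3865, -0.0007], [0.3865, -0.9223, 0.0017], [0.0, -0.0018, -1.0]] 0.1 [-0.18295216  0.7530774   0.32758441]
```

View pics/top0.png

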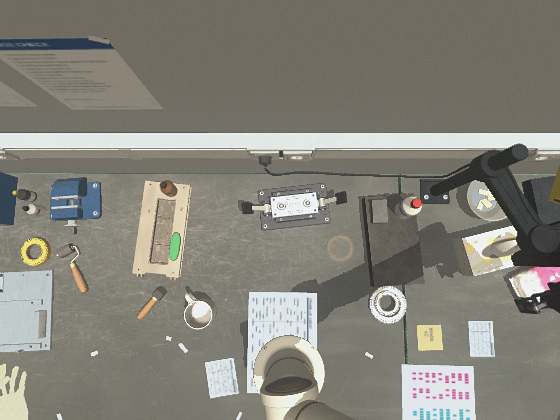

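View pics/side0.png

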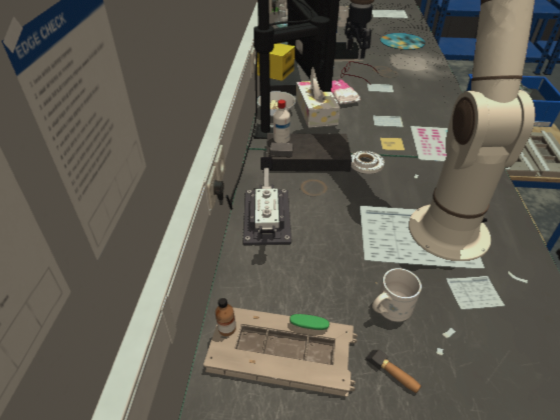

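The top view shows the fixture at about (295,206), with its pedals at (247,208) and (341,197). The foam block is on the right at about (392,240), with the pad at (379,210) and the white bottle at (412,205). The side view shows the fixture at about (267,215). I'll enlarge both views to measure.

```bash
python3 - <<'E'
import cv2,numpy as np
t=cv2.imread("pics/top0.png");s=cv2.imread("pics/side0.png")
a=cv2.resize(t[178:238,230:360],None,fx=6,fy=6,interpolation=cv2.INTER_CUBIC)
cv2.imwrite("pics/topfix.png",a)
a=cv2.resize(t[185:295,355:435],None,fx=5,fy=5,interpolation=cv2.INTER_CUBIC)
b=cv2.resize(s[160:250,235:300],None,fx=6,fy=6,interpolation=cv2.INTER_CUBIC)
c=np.zeros((550,790,3),np.uint8);c[:550,:400]=np.clip(a*1.6,0,255);c[:540,400:790]=b
cv2.imwrite("pics/mix.png",c)
E
```

```text
(no output)
```

View pics/topfix.png

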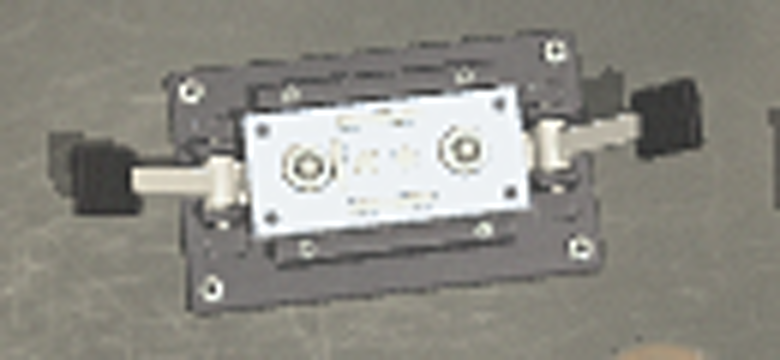

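View pics/mix.png

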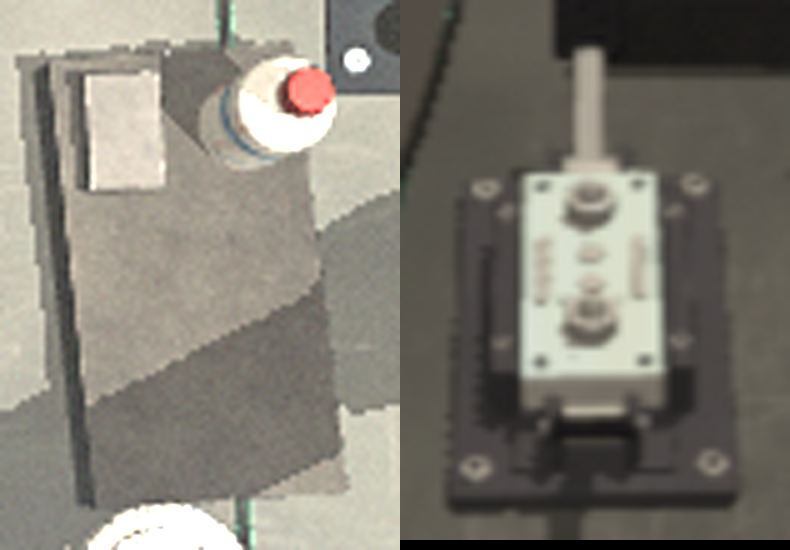

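The top crop shows the dowels at (309,166) and (465,150), and the base corners at (170,75), (572,33), (604,268) and (188,312). The side crop shows the dowels at about (190,190) and (190,308). On the foam, the top-face corners are at about (62,62), (95,502), (346,488) and (295,42). The pad is at (85,72)–(163,190), and the bottle is at the top right.

```bash
cat > h.py <<'E'
import numpy as np
from workcell import robot
C={}
def load():
    import pickle,os
    if not os.path.exists("cal.pkl"):
        d={n:{k:v for k,v in robot.snapshot(n).items() if k!="img"} for n in("top","side")}
        pickle.dump(d,open("cal.pkl","wb"))
    return pickle.load(open("cal.pkl","rb"))
def ray(s,p):
    d=np.array(s["rotation"])@np.array([(p[0]-s["cx"])/s["fx"],(p[1]-s["cy"])/s["fy"],1.]); return np.array(s["origin"]),d
def atz(s,p,z):
    o,d=ray(s,p); return o+d*(z-o[2])/d[2]
def tri(v):
    A=np.zeros((3,3));b=np.zeros(3)
    for s,p in v:
        o,d=ray(s,p);d=d/np.linalg.norm(d);M=np.eye(3)-np.outer(d,d);A+=M;b+=M@o
    return np.linalg.solve(A,b)
def proj(s,P):
    q=np.array(s["rotation"]).T@(np.array(P)-s["origin"]); return np.array([s["fx"]*q[0]/q[2]+s["cx"],s["fy"]*q[1]/q[2]+s["cy"]])
def crop(p,k,o): return ((p[0]+.5)/k-.5+o[0],(p[1]+.5)/k-.5+o[1])
E
python3 - <<'E'
from h import *
c=load();T,S=c["top"],c["side"];np.set_printoptions(precision=4,suppress=True)
tf=lambda p:crop(p,6,(230,178)); sf=lambda p:crop(p,6,(235,160)); ff=lambda p:crop(p,5,(355,185))
B=np.array([atz(T,tf(p),.012) for p in[(170,75),(572,33),(604,268),(188,312)]]);print("base",B,B.mean(0))
L=tri([(T,tf((309,166))),(S,sf((190,308)))]);R=tri([(T,tf((465,150))),(S,sf((190,190)))]);print("dowels",L,R)
L=atz(T,tf((309,166)),.066);R=atz(T,tf((465,150)),.066);print(L,R,(L+R)/2,np.linalg.norm(L-R));u=L-R;print("yaw",np.degrees(np.arctan2(-u[0],u[1])))
P=[(251,120),(507,92),(532,203),(257,235)];Q=np.array([atz(T,tf(p),.046) for p in [(244,115),(516,85),(530,207),(256,237)]]);print("plate",Q,Q.mean(0))
print("pedals",atz(T,tf((108,178)),.09),atz(T,tf((668,118)),.09))
F=np.array([atz(T,ff(p),.048) for p in[(62,62),(295,42),(346,488),(95,502)]]);print("foam",F,F.mean(0),[np.linalg.norm(F[i]-F[i-1]) for i in range(4)])
print("pad",[atz(T,ff(p),.07) for p in[(85,72),(162,70),(163,188),(90,190)]]);print("cap",atz(T,ff((310,92)),.19))
E
```

```text
base [[ 0.5521  0.097   0.012 ]
 [ 0.5748 -0.1143  0.012 ]
 [ 0.4508 -0.1293  0.012 ]
 [ 0.4274  0.0865  0.012 ]] [ 0.5012 -0.015   0.012 ]
dowels [0.497  0.0239 0.0595] [ 0.5049 -0.0543  0.0624]
[0.4964 0.0239 0.066 ] [ 0.5046 -0.0541  0.066 ] [ 0.5005 -0.0151  0.066 ] 0.07845953534198445
yaw 6.01561660389363
plate [[ 0.5254  0.0571  0.046 ]
 [ 0.5411 -0.0816  0.046 ]
 [ 0.4784 -0.0881  0.046 ]
 [ 0.4628  0.0507  0.046 ]] [ 0.5019 -0.0155  0.046 ]
pedals [0.4869 0.1226 0.09  ] [ 0.5171 -0.1522  0.09  ]
foam [[ 0.5247 -0.2378  0.048 ]
 [ 0.5373 -0.3798  0.048 ]
 [ 0.2698 -0.3985  0.048 ]
 [ 0.2611 -0.2502  0.048 ]] [ 0.3982 -0.3166  0.048 ] [np.float64(0.26394632095976156), np.float64(0.14252498727514404), np.float64(0.2681384740935808), np.float64(0.148595144747283)]
pad [array([ 0.5152, -0.2466,  0.07  ]), array([ 0.5164, -0.2926,  0.07  ]), array([ 0.4456, -0.2908,  0.07  ]), array([ 0.4443, -0.2476,  0.07  ])]
cap [ 0.4858 -0.3398  0.19  ]
```

```bash
python3 - <<'E'
import cv2,numpy as np
from h import *
t=cv2.imread("pics/top0.png");s=cv2.imread("pics/side0.png")
a=cv2.resize(t[130:330,400:560],None,fx=2.5,fy=2.5);b=cv2.resize(s[0:200,230:390],None,fx=2.5,fy=2.5)
cv2.imwrite("pics/arm.png",np.clip(np.hstack([a,b])*1.5,0,255))
c=load()
for n in c: print(n,proj(c[n],[.251,-.599,.256]),proj(c[n],[.251,-.599,.45]))
E
```

```text
top [536.31211585 294.47532707] [597.53157354 302.17078439]
side [355.24235399  50.61033817] [362.76598557 -10.51115242][ WARN:0@0.962] global loadsave.cpp:1063 imwrite_ Unsupported depth image for selected encoder is fallbacked to CV_8U.
```

View pics/arm.png

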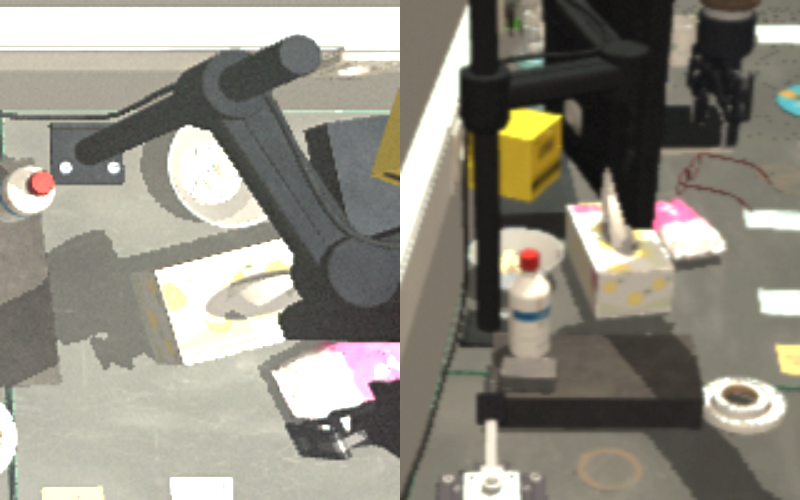

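The black post stands at about (0.55,-0.44), behind the foam, with a screen arm to the right of it. I'll swing in close to the robot, away from both.

```bash
cat >> h.py <<'E'
from scipy.spatial.transform import Rotation as Ro
FC=np.array([.5008,-.0151]);FY=np.radians(6.05)
def W(x,y,z):  # fixture -> world (mm in)
    c,s=np.cos(FY),np.sin(FY); return np.array([FC[0]+(c*x-s*y)/1e3,FC[1]+(s*x+c*y)/1e3,z/1e3])
def Rt(psi):
    c,s=np.cos(np.radians(psi)),np.sin(np.radians(psi)); return np.array([[c,s,0],[s,-c,0],[0,0,-1.]])
def rows(pts,psi):
    st=robot.get_state();p=np.array(st["position"]);R=np.array(st["eef_rot"])
    rv=np.degrees(Ro.from_matrix(R.T@Rt(psi)).as_rotvec())
    print("at",p.round(4),"F",np.round(st["wrist_force"],1),"t",st["time_s"],"rot",rv.round(2))
    for q in pts: print((R.T@(np.array(q)-p)).round(4))
def tip(side,lift,r=82,up=0):  # TCP target in world for pedal contact
    a=.524+np.arcsin((lift-9)/24);th=.873-a
    y=86+r*np.cos(th)-4.5*np.sin(th)-11;z=31+r*np.sin(th)+4.5*np.cos(th)
    return W(0,side*y,z+up+25)
E
python3 - <<'E'
from h import *
rows([[.33,-.34,.25],[.42,-.19,.22],tip(-1,0,up=25),tip(1,0,up=25)],FY*57.2958+90)
E
```

```text
at [ 0.2511 -0.5992  0.2557] F [-0.   0.8 -0.1] t 0.2 rot [-5.000e-02 -5.000e-02 -7.331e+01]
[ 0.173  -0.2085  0.0059]
[ 0.3139 -0.312   0.036 ]
[ 0.4179 -0.3147  0.1168]
[ 0.4942 -0.5693  0.1171]
```

Careful with the scale: shifts go in shares of 0.4 m and turns go in shares of 360 degrees. That gives: -0.31 m / 0.4 = -0.775, -0.28 m / 0.4 = -0.7, -64 degrees / 360 = -0.1778.

```bash
python3 shift.py '[[[0.15, -0.1875, 0], [0, 0, -0.0222]], [[0.225, -0.275, 0], [0, 0, -0.0444]], [[0.3, -0.3625, 0], [0, 0, -0.0667]], [[0.375, -0.45, 0], [0, 0, -0.0889]], [[0.4325, -0.525, 0.015], [0, 0, -0.1111]], [[0.55, -0.6125, 0.03], [0, 0, -0.1333]], [[0.675, -0.7, 0.05], [0, 0, -0.1556]], [[0.775, -0.775, 0.075], [0, 0, -0.1778]]]' 0; python3 - <<'E'
from h import *
rows([tip(-1,0,up=25)],FY*57.2958+90)
E
```

```text
time_s: 1.0
position: [0.3964, -0.229, 0.2336]
eef_rot: [[0.052, 0.999, 0.001], [0.999, -0.052, -0.002], [-0.002, 0.001, -1.0]]
wrist_force: [1.7, -0.7, 0.1]
width: 0.0001
finger_force: 0.0
at [ 0.3964 -0.229   0.2336] F [ 1.7 -0.7  0.1] t 1.0 rot [ 0.04  0.1  -9.03]
[0.088  0.1139 0.0943]
```

In the tool's units: 0.1 m / 0.4 = 0.25, 0.08 m / 0.4 = 0.2, -9 degrees / 360 = -0.025.

```bash
python3 shift.py '[[[0.075, 0.1, 0.05], [0, 0, -0.0222]], [[0.15, 0.2, 0.125], [0, 0, -0.025]], [[0.15, 0.25, 0.175], [0, 0, -0.025]], [[0.15, 0.25, 0.175], [0, 0, -0.025]], [[0.15, 0.25, 0.175], [0, 0, -0.025]]]'; python3 - <<'E'
from h import *
rows([tip(-1,0,up=25),tip(-1,0)],FY*57.2958+90)
E
```

```text
time_s: 1.5
position: [0.4987, -0.1753, 0.1623]
eef_rot: [[-0.101, 0.995, -0.002], [0.995, 0.101, 0.002], [0.002, -0.002, -1.0]]
wrist_force: [-0.1, -0.8, 0.9]
width: 0.0001
finger_force: 0.0
at [ 0.4987 -0.1753  0.1623] F [-0.1 -0.8  0.9] t 1.5 rot [-0.11 -0.12 -0.23]
[0.0262 0.0189 0.0231]
[0.0261 0.019  0.0481]
```

In the tool's units: 0.034 m / 0.4 = 0.085, 0.026 m / 0.4 = 0.065.

```bash
python3 shift.py '[[[0.065, 0.0475, 0.0375], [0, 0, 0]], [[0.065, 0.0475, 0.075], [0, 0, 0]], [[0.065, 0.0475, 0.085], [0, 0, 0]]]'; for i in 1 2 3 4; do python3 shift.py '[[[0, 0, 0.005], [0, 0, 0]], [[0, 0, 0.01], [0, 0, 0]]]' | grep -E "posi|force:" ; done;  python3 - <<'E'
from h import *
import cv2
rows([tip(-1,0),tip(-1,2)],FY*57.2958+90)
ims=[cv2.resize(robot.snapshot(n)["img"][y:y+80,x:x+90],(396,352)) for n,x,y in(("side",225,150),("top",300,160))]
cv2.imwrite("pics/touch.png",np.hstack(ims))
E
```

```text
time_s: 1.8
position: [0.5141, -0.149, 0.129]
eef_rot: [[-0.1, 0.995, -0.001], [0.995, 0.1, -0.001], [-0.001, -0.001, -1.0]]
wrist_force: [-1.0, 0.2, -0.4]
width: 0.0
finger_force: 0.0
position: [0.5151, -0.15, 0.1259]
wrist_force: [-0.0, 0.2, -0.4]
finger_force: 0.0
position: [0.5159, -0.149, 0.1221]
wrist_force: [-0.3, 0.8, 3.5]
finger_force: 1.6
position: [0.5159, -0.1485, 0.1176]
wrist_force: [0.9, 0.9, 3.6]
finger_force: 1.7
position: [0.5156, -0.1485, 0.1133]
wrist_force: [0.2, 1.1, 4.7]
finger_force: 1.8
at [ 0.5156 -0.1485  0.1133] F [0.2 1.1 4.7] t 2.6 rot [ 0.03  0.01 -0.31]
[ 0.0013 -0.0007 -0.001 ]
[-0.0036 -0.0007  0.0044]
```

View pics/touch.png

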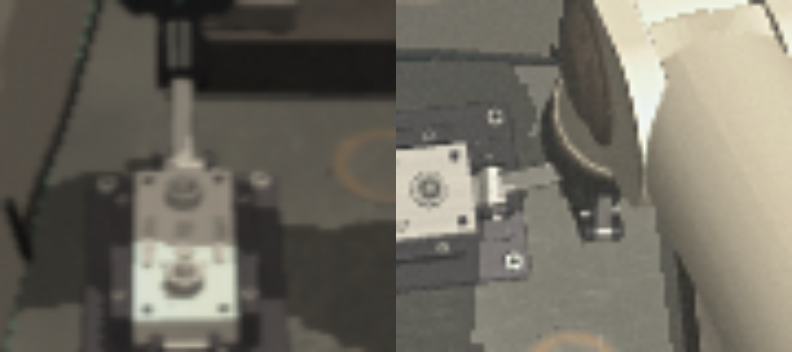

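The fingertips are on the right pedal, which first touched at TCP z of about 0.123, and the plate is still level. I'll start the presses and alternate sides.

In the tool's units: 0.0055 m / 0.4 = 0.0138, 0.005 m / 0.4 = 0.0125.

```bash
python3 shift.py '[[[-0.005, 0, 0.0075], [0, 0, 0]], [[-0.01, 0, 0.0125], [0, 0, 0]], [[-0.01, 0, 0.0138], [0, 0, 0]]]'; python3 - <<'E'
from h import *
rows([tip(-1,2),tip(1,0,up=10),tip(1,0),tip(1,2),tip(1,4)],FY*57.2958+90)
E
```

```text
time_s: 3.0
position: [0.516, -0.1528, 0.1076]
eef_rot: [[-0.1, 0.995, 0.0], [0.995, 0.1, 0.0], [-0.0, 0.0, -1.0]]
wrist_force: [0.8, 1.6, 5.1]
width: 0.0002
finger_force: 2.0
at [ 0.516  -0.1528  0.1076] F [0.8 1.6 5.1] t 3.0 rot [ 0.02  0.   -0.33]
[ 0.0007 -0.0006 -0.0013]
[ 0.2714 -0.0021 -0.0166]
[ 0.2714 -0.0022 -0.0066]
[ 0.2763 -0.0022 -0.0013]
[ 0.2806 -0.0022  0.0043]
```

In the tool's units: 0.271 m / 0.4 = 0.6775, 0.225 m / 0.4 = 0.5625.

```bash
python3 shift.py '[[[0, 0, -0.1], [0, 0, 0]], [[0.1125, -0.0025, -0.1125], [0, 0, 0]], [[0.225, -0.0025, -0.1125], [0, 0, 0]], [[0.3375, -0.0025, -0.1125], [0, 0, 0]], [[0.45, -0.005, -0.1125], [0, 0, 0]], [[0.5625, -0.005, -0.1125], [0, 0, 0]], [[0.6775, -0.005, -0.1125], [0, 0, 0]], [[0.6775, -0.005, -0.05], [0, 0, 0]]]'; python3 shift.py '[[[0, 0, 0.0125], [0, 0, 0]], [[0, 0, 0.0335], [0, 0, 0]], [[0.0125, 0, 0.0468], [0, 0, 0]], [[0.023, 0, 0.0608], [0, 0, 0]], [[0.023, 0, 0.0608], [0, 0, 0]]]'; python3 - <<'E'
from h import *
rows([tip(1,4),tip(-1,2,up=10),tip(-1,2),tip(-1,4),tip(-1,6)],FY*57.2958+90)
E
```

```text
time_s: 3.8
position: [0.4874, 0.1249, 0.1303]
eef_rot: [[-0.109, 0.994, 0.006], [0.994, 0.109, 0.005], [0.004, 0.006, -1.0]]
wrist_force: [0.8, -0.4, -0.1]
width: 0.0001
finger_force: 0.0
time_s: 4.3
position: [0.4856, 0.1253, 0.1029]
eef_rot: [[-0.099, 0.995, -0.001], [0.995, 0.099, -0.001], [-0.001, -0.001, -1.0]]
wrist_force: [-0.0, -0.3, 0.4]
width: -0.0001
finger_force: 0.4
at [0.4856 0.1253 0.1029] F [-0.  -0.3  0.4] t 4.3 rot [-0.05  0.03 -0.38]
[ 0.0009  0.0003 -0.0004]
[-0.2791  0.0021 -0.0158]
[-0.2791  0.0021 -0.0058]
[-2.834e-01  2.200e-03 -2.000e-04]
[-0.2871  0.0022  0.0056]
```

Only 0.4 N on the left pedal. I'll look before going on.

```bash
python3 - <<'E'
from h import *
import cv2
s=robot.snapshot("side")["img"][160:270,215:315];t=robot.snapshot("top")["img"][165:250,225:365]
a=cv2.resize(s,(400,440),interpolation=3);b=cv2.resize(t,(395,240),interpolation=3)
o=np.zeros((440,795,3),np.uint8);o[:,:400]=a;o[:240,400:]=b
cv2.imwrite("pics/left1.png",o)
E
```

```text
(no output)
```

View pics/left1.png

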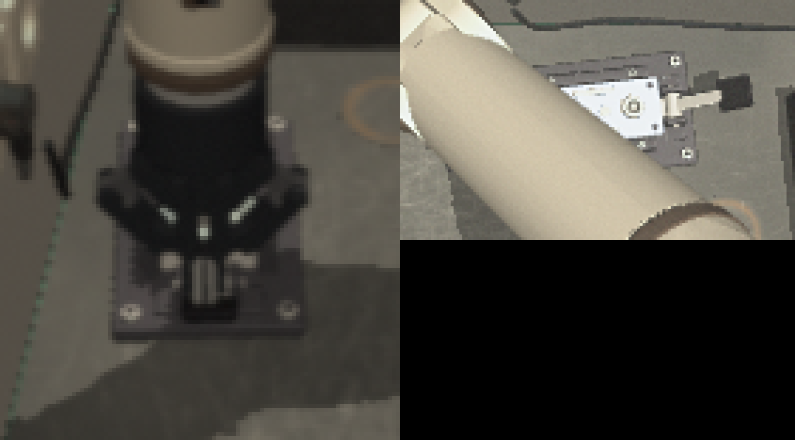

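The fingertips are over the left pedal at about (208,300) in the crop, so the fast stroke probably just ran the pedal slightly ahead. A slow 1 mm press will confirm contact.

In the tool's units: 0.0015 m / 0.4 = 0.0038, 0.001 m / 0.4 = 0.0025.

```bash
python3 shift.py '[[[0.0013, 0, 0.0025], [0, 0, 0]], [[0.0025, 0, 0.0038], [0, 0, 0]], [[0.0025, 0, 0.0038], [0, 0, 0]]]' | grep -E "pos|force"; python3 - <<'E'
from h import *
rows([tip(1,4),tip(-1,2,up=10),tip(-1,2),tip(-1,4),tip(-1,6)],FY*57.2958+90)
E
```

```text
position: [0.4861, 0.1273, 0.1023]
wrist_force: [-0.3, -1.8, 3.7]
finger_force: 1.8
at [0.4861 0.1273 0.1023] F [-0.3 -1.8  3.7] t 4.7 rot [ 0.05 -0.01 -0.31]
[-0.001  -0.0003 -0.001 ]
[-0.281   0.0012 -0.0166]
[-0.281   0.0012 -0.0066]
[-0.2853  0.0012 -0.001 ]
[-0.2891  0.0012  0.0048]
```

Contact confirmed at 3.7 N. Now the right pedal to about 6 mm of lift.

In the tool's units: -0.281 m / 0.4 = -0.7025, -0.02 m / 0.4 = -0.05.

```bash
python3 shift.py '[[[0, 0, -0.1125], [0, 0, 0]], [[-0.1175, 0, -0.125], [0, 0, 0]], [[-0.235, 0.0025, -0.125], [0, 0, 0]], [[-0.3525, 0.0025, -0.125], [0, 0, 0]], [[-0.47, 0.0025, -0.125], [0, 0, 0]], [[-0.5875, 0.0025, -0.125], [0, 0, 0]], [[-0.7025, 0.0025, -0.125], [0, 0, 0]], [[-0.7025, 0.0025, -0.05], [0, 0, 0]]]'|grep pos; python3 shift.py '[[[0, 0, 0.0175], [0, 0, 0]], [[0, 0, 0.0335], [0, 0, 0]], [[-0.005, 0, 0.04], [0, 0, 0]], [[-0.01, 0, 0.0475], [0, 0, 0]], [[-0.015, 0, 0.055], [0, 0, 0]], [[-0.02, 0, 0.0625], [0, 0, 0]], [[-0.02, 0, 0.0625], [0, 0, 0]]]'|grep -E "pos|force"; python3 - <<'E'
from h import *
rows([tip(-1,6),tip(1,4,up=10),tip(1,4),tip(1,6),tip(1,8)],FY*57.2958+90)
E
```

```text
position: [0.518, -0.162, 0.1243]
position: [0.5161, -0.1601, 0.097]
wrist_force: [0.2, 2.5, 1.3]
finger_force: 1.3
at [ 0.5161 -0.1601  0.097 ] F [0.2 2.5 1.3] t 6.2 rot [ 0.06 -0.   -0.28]
[-0.0001  0.0001 -0.0004]
[ 0.2879 -0.0013 -0.0162]
[ 0.2879 -0.0013 -0.0062]
[ 0.2917 -0.0014 -0.0004]
[ 0.2949 -0.0014  0.0057]
```

```bash
python3 shift.py '[[[0, 0, -0.1125], [0, 0, 0]], [[0.12, 0, -0.125], [0, 0, 0]], [[0.24, -0.0025, -0.125], [0, 0, 0]], [[0.36, -0.0025, -0.125], [0, 0, 0]], [[0.48, -0.0025, -0.125], [0, 0, 0]], [[0.6, -0.0025, -0.125], [0, 0, 0]], [[0.72, -0.0025, -0.125], [0, 0, 0]], [[0.72, -0.0025, -0.05], [0, 0, 0]]]'|grep pos; python3 shift.py '[[[0, 0, 0.0175], [0, 0, 0]], [[0, 0, 0.0335], [0, 0, 0]], [[0.005, 0, 0.0413], [0, 0, 0]], [[0.01, 0, 0.05], [0, 0, 0]], [[0.015, 0, 0.0575], [0, 0, 0]], [[0.0175, 0, 0.0638], [0, 0, 0]], [[0.0175, 0, 0.0643], [0, 0, 0]]]'|grep -E "pos|force"; python3 - <<'E'
from h import *
rows([tip(1,8),tip(-1,6,up=10),tip(-1,6),tip(-1,8),tip(-1,10)],FY*57.2958+90)
E
```

```text
position: [0.489, 0.1346, 0.1211]
position: [0.4856, 0.1327, 0.0914]
wrist_force: [-0.2, -3.0, 2.2]
finger_force: 1.8
at [0.4856 0.1327 0.0914] F [-0.2 -3.   2.2] t 7.7 rot [ 0.04  0.02 -0.35]
[ 0.0006 -0.0004 -0.    ]
[-0.2944  0.0014 -0.016 ]
[-0.2944  0.0014 -0.006 ]
[-2.977e-01  1.400e-03  1.000e-04]
[-0.3003  0.0014  0.0064]
```

In the tool's units: -0.294 m / 0.4 = -0.735, -0.245 m / 0.4 = -0.6125.

```bash
python3 shift.py '[[[0, 0, -0.12], [0, 0, 0]], [[-0.1225, 0, -0.1375], [0, 0, 0]], [[-0.245, 0.0025, -0.1375], [0, 0, 0]], [[-0.3675, 0.0025, -0.1375], [0, 0, 0]], [[-0.49, 0.0025, -0.1375], [0, 0, 0]], [[-0.6125, 0.0025, -0.1375], [0, 0, 0]], [[-0.735, 0.0025, -0.1375], [0, 0, 0]], [[-0.735, 0.0025, -0.05], [0, 0, 0]]]'|grep pos; python3 shift.py '[[[0, 0, 0.0175], [0, 0, 0]], [[0, 0, 0.0335], [0, 0, 0]], [[-0.005, 0, 0.0413], [0, 0, 0]], [[-0.0075, 0, 0.05], [0, 0, 0]], [[-0.0125, 0, 0.0575], [0, 0, 0]], [[-0.015, 0, 0.0655], [0, 0, 0]], [[-0.015, 0, 0.066], [0, 0, 0]]]'|grep -E "pos|force"; python3 - <<'E'
from h import *
rows([tip(-1,10),tip(1,8,up=10),tip(1,8),tip(1,10),tip(1,12)],FY*57.2958+90)
E
```

```text
position: [0.5198, -0.1693, 0.1143]
position: [0.5169, -0.1648, 0.0851]
wrist_force: [-1.1, 3.5, 2.6]
finger_force: 1.8
at [ 0.5169 -0.1648  0.0851] F [-1.1  3.5  2.6] t 9.2 rot [ 0.09 -0.01 -0.27]
[-0.0012 -0.0002  0.    ]
[ 0.2997 -0.0016 -0.0163]
[ 0.2997 -0.0016 -0.0063]
[ 0.3023 -0.0016  0.    ]
[ 0.3045 -0.0016  0.0066]
```

In the tool's units: 0.3 m / 0.4 = 0.75, -0.02 m / 0.4 = -0.05.

```bash
python3 shift.py '[[[0, 0, -0.1225], [0, 0, 0]], [[0.125, 0, -0.15], [0, 0, 0]], [[0.25, -0.0025, -0.15], [0, 0, 0]], [[0.375, -0.0025, -0.15], [0, 0, 0]], [[0.5, -0.0025, -0.15], [0, 0, 0]], [[0.625, -0.0025, -0.15], [0, 0, 0]], [[0.75, -0.0025, -0.15], [0, 0, 0]], [[0.75, -0.0025, -0.05], [0, 0, 0]]]'|grep pos; python3 shift.py '[[[0, 0, 0.0175], [0, 0, 0]], [[0, 0, 0.0335], [0, 0, 0]], [[0.005, 0, 0.0413], [0, 0, 0]], [[0.0075, 0, 0.05], [0, 0, 0]], [[0.01, 0, 0.0575], [0, 0, 0]], [[0.0113, 0, 0.066], [0, 0, 0]], [[0.0113, 0, 0.0665], [0, 0, 0]]]'|grep -E "pos|force"; python3 - <<'E'
from h import *
rows([tip(1,12),tip(-1,10,up=10),tip(-1,10),tip(-1,12),tip(-1,14)],FY*57.2958+90)
E
```

```text
position: [0.4891, 0.1421, 0.1097]
position: [0.485, 0.137, 0.0783]
wrist_force: [-0.7, -3.4, 2.2]
finger_force: 1.5
at [0.485  0.137  0.0783] F [-0.7 -3.4  2.2] t 10.7 rot [ 0.03  0.02 -0.35]
[ 0.001  -0.0003 -0.0003]
[-0.3048  0.0015 -0.0167]
[-0.3048  0.0015 -0.0067]
[-3.069e-01  1.600e-03 -2.000e-04]
[-0.3085  0.0016  0.0066]
```

In the tool's units: -0.305 m / 0.4 = -0.7625, -0.3 m / 0.4 = -0.75.

```bash
python3 shift.py '[[[0, 0, -0.125], [0, 0, 0]], [[-0.125, 0, -0.175], [0, 0, 0]], [[-0.25, 0.0025, -0.175], [0, 0, 0]], [[-0.375, 0.0025, -0.175], [0, 0, 0]], [[-0.5, 0.0025, -0.175], [0, 0, 0]], [[-0.625, 0.0025, -0.175], [0, 0, 0]], [[-0.75, 0.0025, -0.1625], [0, 0, 0]], [[-0.7625, 0.0025, -0.055], [0, 0, 0]]]'|grep pos; python3 shift.py '[[[0, 0, 0.0175], [0, 0, 0]], [[0, 0, 0.0375], [0, 0, 0]], [[-0.0025, 0, 0.0463], [0, 0, 0]], [[-0.005, 0, 0.055], [0, 0, 0]], [[-0.0075, 0, 0.0625], [0, 0, 0]], [[-0.0088, 0, 0.0713], [0, 0, 0]], [[-0.0088, 0, 0.0718], [0, 0, 0]]]'|grep -E "pos|force"; python3 - <<'E'
from h import *
rows([tip(-1,14),tip(1,12,up=10),tip(1,12),tip(1,14),tip(1,16)],FY*57.2958+90)
E
```

```text
position: [0.5213, -0.1756, 0.1039]
position: [0.5172, -0.1683, 0.0718]
wrist_force: [-1.5, 2.4, 3.2]
finger_force: 1.7
at [ 0.5172 -0.1683  0.0718] F [-1.5  2.4  3.2] t 12.2 rot [ 0.09 -0.02 -0.24]
[-0.0015 -0.0002 -0.    ]
[ 0.3081 -0.0014 -0.0167]
[ 0.3081 -0.0015 -0.0067]
[ 3.097e-01 -1.500e-03  1.000e-04]
[ 0.3107 -0.0015  0.0071]
```

In the tool's units: 0.308 m / 0.4 = 0.77, 0.3 m / 0.4 = 0.75.

```bash
python3 shift.py '[[[0, 0, -0.125], [0, 0, 0]], [[0.125, 0, -0.195], [0, 0, 0]], [[0.25, -0.0025, -0.195], [0, 0, 0]], [[0.375, -0.0025, -0.195], [0, 0, 0]], [[0.5, -0.0025, -0.195], [0, 0, 0]], [[0.625, -0.0025, -0.195], [0, 0, 0]], [[0.75, -0.0025, -0.175], [0, 0, 0]], [[0.77, -0.0025, -0.0625], [0, 0, 0]]]'|grep pos; python3 shift.py '[[[0, 0, 0.02], [0, 0, 0]], [[0, 0, 0.0445], [0, 0, 0]], [[0.0013, 0, 0.0538], [0, 0, 0]], [[0.0025, 0, 0.0625], [0, 0, 0]], [[0.005, 0, 0.0713], [0, 0, 0]], [[0.0063, 0, 0.08], [0, 0, 0]], [[0.0063, 0, 0.08], [0, 0, 0]]]'|grep -E "pos|force"; python3 - <<'E'
from h import *
rows([tip(1,16),tip(-1,14,up=10),tip(-1,14),tip(-1,16),tip(-1,18)],FY*57.2958+90)
E
```

```text
position: [0.4891, 0.1447, 0.1011]
position: [0.4851, 0.1386, 0.0646]
wrist_force: [-0.3, -0.5, 0.6]
finger_force: 0.4
at [0.4851 0.1386 0.0646] F [-0.3 -0.5  0.6] t 13.7 rot [ 0.05  0.04 -0.38]
[ 0.0021 -0.0006 -0.0003]
[-0.3101  0.0015 -0.017 ]
[-0.3101  0.0015 -0.007 ]
[-0.3112  0.0015 -0.    ]
[-0.3116  0.0015  0.0072]
```

In the tool's units: -0.309 m / 0.4 = -0.7725, -0.3 m / 0.4 = -0.75.

```bash
python3 shift.py '[[[0, 0, -0.125], [0, 0, 0]], [[-0.125, 0, -0.2125], [0, 0, 0]], [[-0.25, 0.0025, -0.2125], [0, 0, 0]], [[-0.375, 0.0025, -0.2125], [0, 0, 0]], [[-0.5, 0.0025, -0.2125], [0, 0, 0]], [[-0.625, 0.0025, -0.2125], [0, 0, 0]], [[-0.75, 0.0025, -0.175], [0, 0, 0]], [[-0.7725, 0.0025, -0.0625], [0, 0, 0]]]'|grep pos; python3 shift.py '[[[0, 0, 0.02], [0, 0, 0]], [[0, 0, 0.0445], [0, 0, 0]], [[-0.0013, 0, 0.0538], [0, 0, 0]], [[-0.0025, 0, 0.0625], [0, 0, 0]], [[-0.0025, 0, 0.0713], [0, 0, 0]], [[-0.0025, 0, 0.08], [0, 0, 0]], [[-0.0025, 0, 0.0805], [0, 0, 0]]]'|grep -E "pos|force"; python3 - <<'E'
from h import *
rows([tip(-1,18),tip(1,16,up=10),tip(1,16),tip(1,18),tip(1,19)],FY*57.2958+90)
E
```

```text
position: [0.5203, -0.1759, 0.0942]
position: [0.5168, -0.1675, 0.0593]
wrist_force: [-1.7, 1.1, 5.1]
finger_force: 2.4
at [ 0.5168 -0.1675  0.0593] F [-1.7  1.1  5.1] t 15.2 rot [ 0.06  0.01 -0.26]
[-0.0038  0.0001  0.0017]
[ 0.3099 -0.0013 -0.0156]
[ 0.3099 -0.0013 -0.0056]
[ 0.3104 -0.0013  0.0017]
[ 0.3104 -0.0013  0.0054]
```

In the tool's units: 0.31 m / 0.4 = 0.775, -0.025 m / 0.4 = -0.0625.

```bash
python3 shift.py '[[[0, 0, -0.125], [0, 0, 0]], [[0.125, 0, -0.225], [0, 0, 0]], [[0.25, -0.0025, -0.225], [0, 0, 0]], [[0.375, -0.0025, -0.225], [0, 0, 0]], [[0.5, -0.0025, -0.225], [0, 0, 0]], [[0.625, -0.0025, -0.225], [0, 0, 0]], [[0.75, -0.0025, -0.1875], [0, 0, 0]], [[0.775, -0.0025, -0.0625], [0, 0, 0]]]'|grep pos; python3 shift.py '[[[0, 0, 0.02], [0, 0, 0]], [[0, 0, 0.045], [0, 0, 0]], [[0, 0, 0.055], [0, 0, 0]], [[0, 0, 0.0625], [0, 0, 0]], [[0, 0, 0.07], [0, 0, 0]], [[0, 0, 0.075], [0, 0, 0]], [[0, 0, 0.075], [0, 0, 0]]]'|grep -E "pos|force"; for i in 1 2 3; do python3 shift.py '[[[0, 0, 0.0018], [0, 0, 0]], [[0, 0, 0.0038], [0, 0, 0]], [[0, 0, 0.0038], [0, 0, 0]]]'|grep -E "pos|wrist_f"; done; python3 - <<'E'
from h import *
rows([tip(-1,18),tip(-1,19)],FY*57.2958+90)
E
```

```text
position: [0.4884, 0.1448, 0.0951]
position: [0.4857, 0.1364, 0.0617]
wrist_force: [1.6, -1.3, 2.2]
finger_force: 1.0
position: [0.4855, 0.1367, 0.0601]
wrist_force: [1.0, -2.5, 4.4]
position: [0.485, 0.1373, 0.0583]
wrist_force: [1.7, -2.0, 5.4]
position: [0.4849, 0.1375, 0.0567]
wrist_force: [2.3, -1.7, 4.0]
at [0.4849 0.1375 0.0567] F [ 2.3 -1.7  4. ] t 17.6 rot [ 0.03 -0.03 -0.3 ]
[-0.3105  0.0014 -0.001 ]
[-0.3105  0.0014  0.0027]
```

In the tool's units: 0.0012 m / 0.4 = 0.003, 0.0007 m / 0.4 = 0.0018.

```bash
for i in 1 2 3 4 5; do python3 shift.py '[[[0, 0, 0.0018], [0, 0, 0]], [[0, 0, 0.003], [0, 0, 0]], [[0, 0, 0.003], [0, 0, 0]]]'|grep -E "pos|wrist_f"; done; python3 - <<'E'
from h import *
rows([tip(-1,18,up=8),tip(-1,19)],FY*57.2958+90)
E
```

```text
position: [0.4848, 0.1375, 0.0555]
wrist_force: [2.9, -1.3, 4.8]
position: [0.4849, 0.1375, 0.055]
wrist_force: [0.1, -1.1, 13.3]
position: [0.485, 0.1375, 0.0548]
wrist_force: [-3.1, -3.3, 24.1]
position: [0.485, 0.1376, 0.0545]
wrist_force: [-5.5, -4.2, 35.7]
position: [0.4851, 0.1376, 0.0543]
wrist_force: [-8.6, -6.4, 47.2]
at [0.4851 0.1376 0.0543] F [-8.6 -6.4 47.2] t 19.1 rot [ 0.1   0.19 -0.27]
[-0.3107  0.001  -0.0103]
[-0.3106  0.001   0.0014]
```

In the tool's units: -0.31 m / 0.4 = -0.775, -0.3 m / 0.4 = -0.75.

```bash
python3 shift.py '[[[0, 0, -0.125], [0, 0, 0]], [[-0.125, 0, -0.2375], [0, 0, 0]], [[-0.25, 0.0025, -0.2375], [0, 0, 0]], [[-0.375, 0.0025, -0.2375], [0, 0, 0]], [[-0.5, 0.0025, -0.2375], [0, 0, 0]], [[-0.625, 0.0025, -0.2375], [0, 0, 0]], [[-0.75, 0.0025, -0.1875], [0, 0, 0]], [[-0.775, 0.0025, -0.075], [0, 0, 0]]]'|grep pos; python3 shift.py '[[[0, 0, 0.025], [0, 0, 0]], [[0, 0, 0.045], [0, 0, 0]], [[0, 0, 0.0488], [0, 0, 0]], [[0, 0, 0.0525], [0, 0, 0]], [[0, 0, 0.0575], [0, 0, 0]], [[0, 0, 0.06], [0, 0, 0]], [[0, 0, 0.06], [0, 0, 0]]]'|grep -E "pos|wrist_f"; for i in 1 2 3 4; do python3 shift.py '[[[0, 0, 0.0018], [0, 0, 0]], [[0, 0, 0.003], [0, 0, 0]], [[0, 0, 0.003], [0, 0, 0]]]'|grep -E "pos|wrist_f"; done
```

```text
position: [0.5183, -0.1741, 0.0879]
position: [0.5167, -0.1681, 0.0628]
wrist_force: [-0.6, 0.3, -0.5]
position: [0.5163, -0.1684, 0.0611]
wrist_force: [-0.3, -0.0, 0.4]
position: [0.5163, -0.1683, 0.0598]
wrist_force: [1.0, 0.3, 0.3]
position: [0.5164, -0.1683, 0.059]
wrist_force: [-1.0, -0.1, 4.5]
position: [0.5165, -0.1684, 0.0577]
wrist_force: [-1.9, -0.6, 5.3]
```

In the tool's units: 0.0012 m / 0.4 = 0.003, 0.0007 m / 0.4 = 0.0018.

```bash
for i in 1 2 3 4 5 6; do python3 shift.py '[[[0, 0, 0.0018], [0, 0, 0]], [[0, 0, 0.003], [0, 0, 0]], [[0, 0, 0.003], [0, 0, 0]]]'|grep -E "pos|wrist_f"; done; python3 - <<'E'
from h import *
rows([W(0,0,150)],FY*57.2958+90)
E
```

```text
position: [0.5165, -0.1684, 0.0564]
wrist_force: [-0.7, 0.5, 3.9]
position: [0.5165, -0.1684, 0.0553]
wrist_force: [-1.5, 0.1, 5.5]
position: [0.5165, -0.1684, 0.055]
wrist_force: [-4.4, 0.4, 15.6]
position: [0.5166, -0.1684, 0.0548]
wrist_force: [-8.8, 0.9, 25.9]
position: [0.5167, -0.1684, 0.0546]
wrist_force: [-12.1, 1.7, 35.4]
position: [0.5168, -0.1683, 0.0544]
wrist_force: [-13.4, 1.8, 45.3]
at [ 0.5168 -0.1683  0.0544] F [-13.4   1.8  45.3] t 23.6 rot [-0.03  0.21 -0.28]
[ 0.1537 -0.0006 -0.0962]
```

Both levers are on their stops. Next I'll go above the plate with the gripper open and check it with the wrist camera.

In the tool's units: 0.1535 m / 0.4 = 0.3838, -0.145 m / 0.4 = -0.3625, 0.3 degrees / 360 = 0.0008.

```bash
python3 shift.py '[[[0, 0, -0.125], [0, 0, 0]], [[0.025, 0, -0.2375], [0, 0, 0]], [[0.125, 0, -0.325], [0, 0, 0]], [[0.25, 0, -0.3625], [0, 0, 0]], [[0.3838, 0, -0.3625], [0, 0, 0.0008]], [[0.3838, 0, -0.3625], [0, 0, 0.0008]], [[0.3838, 0, -0.3625], [0, 0, 0.0008]]]' 0.085 |grep -E "pos|wid"; python3 - <<'E'
from h import *
import cv2,pickle
s=robot.snapshot("wrist");t=robot.snapshot("side")
pickle.dump({k:v for k,v in s.items() if k!="img"},open("w1.pkl","wb"))
cv2.imwrite("pics/w1.png",s["img"])
a=cv2.resize(t["img"][160:250,235:300],None,fx=3.5,fy=3.5,interpolation=3)
o=np.zeros((420,560+a.shape[1],3),np.uint8);o[:,:560]=s["img"];o[:a.shape[0],560:]=a
cv2.imwrite("pics/w1c.png",o)
for n,P in dict(d1=W(0,40,66),d2=W(0,-40,66),c1=W(31,70,65),c2=W(-31,70,65),c3=W(-31,-70,65),c4=W(31,-70,65)).items(): print(n,proj(s,P).round(1))
rows([W(0,0,80)],FY*57.2958+90)
E
```

```text
position: [0.5007, -0.0133, 0.1955]
width: 0.0851
d1 [278.2 150.4]
d2 [278.9 256.8]
c1 [323.7 105.4]
c2 [232.1 106. ]
c3 [239.4 292. ]
c4 [318.8 291.6]
at [ 0.5009 -0.0168  0.1948] F [-0.2 -0.3 -0.4] t 24.4 rot [-0.05  0.03 -0.65]
[1.700e-03 1.000e-04 1.148e-01]
```

View pics/w1c.png

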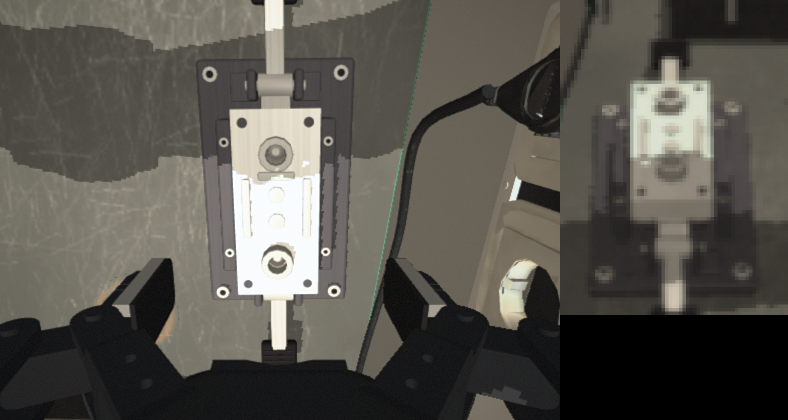

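The plate is level, fully raised and where the model puts it, with corners at (229,109), (321,107), (319,296) and (238,299). Descending to grasp.

Careful with the scale: shifts go in shares of 0.4 m and turns go in shares of 360 degrees. That gives: 0.1275 m / 0.4 = 0.3188, 0.123 m / 0.4 = 0.3075, -0.6 degrees / 360 = -0.0017.

```bash
python3 shift.py '[[[0, 0, 0.1], [0, 0, -0.0017]], [[0, 0, 0.1875], [0, 0, -0.0017]], [[0, 0, 0.25], [0, 0, -0.0017]], [[0, 0, 0.2875], [0, 0, -0.0017]], [[0, 0, 0.3075], [0, 0, -0.0017]], [[0, 0, 0.3188], [0, 0, -0.0017]], [[0, 0, 0.3188], [0, 0, -0.0017]]]' 0.085|grep -E "pos|wrist_f"; python3 shift.py '[[[0, 0, 0], [0, 0, 0]], [[0, 0, 0], [0, 0, 0]], [[0, 0, 0], [0, 0, 0]], [[0, 0, 0], [0, 0, 0]], [[0, 0, 0], [0, 0, 0]], [[0, 0, 0], [0, 0, 0]]]' 0 60; python3 - <<'E'
from h import *
import cv2
s=robot.snapshot("wrist")["img"][150:420];t=robot.snapshot("side")["img"][160:250,235:300]
cv2.imwrite("pics/g1.png",np.hstack([s,cv2.resize(t,(195,270))]))
E
```

```text
position: [0.5014, -0.0159, 0.068]
wrist_force: [0.1, 0.8, 0.5]
time_s: 25.7
position: [0.5003, -0.0159, 0.0689]
eef_rot: [[-0.105, 0.994, -0.001], [0.994, 0.105, -0.002], [-0.002, -0.001, -1.0]]
wrist_force: [-4.6, -0.9, 8.0]
width: 0.0608
finger_force: 62.9
```

View pics/g1.png

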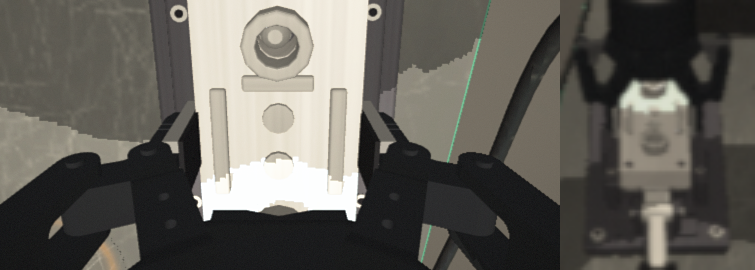

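The pads grip both long sides, with width 0.061 and 63 N. Lifting straight up.

In the tool's units: -0.12 m / 0.4 = -0.3, -0.09 m / 0.4 = -0.225.

```bash
python3 shift.py '[[[0, 0, -0.0125], [0, 0, 0]], [[0, 0, -0.03], [0, 0, 0]], [[0, 0, -0.05], [0, 0, 0]], [[0, 0, -0.075], [0, 0, 0]], [[0, 0, -0.1125], [0, 0, 0]], [[0, 0, -0.1625], [0, 0, 0]], [[0, 0, -0.225], [0, 0, 0]], [[0, 0, -0.3], [0, 0, 0]]]'|grep -E "pos|for|wid"; python3 shift.py '[[[0, 0, -0.0625], [0, 0, 0]], [[0, 0, -0.1], [0, 0, 0]], [[0, 0, -0.1], [0, 0, 0]], [[0, 0, -0.1], [0, 0, 0]]]'; python3 - <<'E'
from h import *
psi=3.3
rows([[.38,-.12,.235],[.33,-.28,.235],[.352,-.318,.235],[.352,-.318,.072]],psi)
E
```

```text
position: [0.5006, -0.0154, 0.1893]
wrist_force: [0.8, -0.7, -2.6]
width: 0.0604
finger_force: 65.9
time_s: 27.0
position: [0.5006, -0.0159, 0.2276]
eef_rot: [[-0.105, 0.995, -0.0], [0.995, 0.105, -0.001], [-0.001, -0.0, -1.0]]
wrist_force: [0.8, 0.5, -3.6]
width: 0.0606
finger_force: 66.1
at [ 0.5006 -0.0159  0.2276] F [ 0.8  0.5 -3.6] t 27.0 rot [2.000e-02 4.000e-02 9.271e+01]
[-0.0909 -0.1309 -0.0074]
[-0.2447 -0.1974 -0.0072]
[-0.2848 -0.1795 -0.0072]
[-0.2847 -0.1794  0.1558]
```

Plate held and clear at 3.6 N. Turning it and carrying it over the block.

In the tool's units: -0.15 m / 0.4 = -0.375, -0.13 m / 0.4 = -0.325, 62 degrees / 360 = 0.1722.

```bash
python3 shift.py '[[[-0.0375, -0.0325, -0.0125], [0, 0, 0.0167]], [[-0.0875, -0.075, -0.02], [0, 0, 0.0389]], [[-0.1375, -0.12, -0.02], [0, 0, 0.0611]], [[-0.1875, -0.1625, -0.02], [0, 0, 0.0833]], [[-0.2375, -0.205, -0.02], [0, 0, 0.1056]], [[-0.2875, -0.25, -0.02], [0, 0, 0.1278]], [[-0.3375, -0.2925, -0.02], [0, 0, 0.15]], [[-0.375, -0.325, -0.02], [0, 0, 0.1722]]]'|grep -E "pos|wid"; python3 - <<'E'
from h import *
rows([[.353,-.319,.235]],3.3)
E
```

```text
position: [0.3852, -0.1794, 0.2343]
width: 0.0603
at [ 0.3852 -0.1794  0.2343] F [ 0.6 -0.5 -3.9] t 27.8 rot [-0.13  0.14 30.34]
[-0.1042  0.0984 -0.0008]
```

In the tool's units: -0.104 m / 0.4 = -0.26, 0.098 m / 0.4 = 0.245, 30.5 degrees / 360 = 0.0847.

```bash
python3 shift.py '[[[-0.0625, 0.055, 0], [0, 0, 0.0222]], [[-0.125, 0.1175, 0], [0, 0, 0.0444]], [[-0.1875, 0.1775, 0], [0, 0, 0.0667]], [[-0.2375, 0.225, 0], [0, 0, 0.0833]], [[-0.26, 0.245, 0], [0, 0, 0.0847]], [[-0.26, 0.245, 0], [0, 0, 0.0847]], [[-0.26, 0.245, 0], [0, 0, 0.0847]]]'|grep -E "pos|wid"; python3 - <<'E'
from h import *
import cv2
s=robot.snapshot("wrist")
for n,q in dict(nearL=[.2611,-.2502,.048],nearR=[.2698,-.3985,.048],farL=[.5247,-.2378,.048],padn=[.444,-.2476,.07],padf=[.4456,-.2908,.07]).items(): print(n,proj(s,q).round(0))
t=robot.snapshot("side")["img"][100:310,200:360]
cv2.imwrite("pics/f1.png",np.hstack([s["img"],cv2.resize(t,(240,420))]))
rows([[.353,-.319,.235],[.353,-.319,.072]],3.3)
E
```

```text
position: [0.3562, -0.316, 0.2349]
width: 0.0602
nearL [204. 279.]
nearR [360. 280.]
farL [190. -39.]
padn [196.  73.]
padf [253.  75.]
at [ 0.3567 -0.3159  0.2355] F [-0.5  0.  -3. ] t 28.6 rot [-0.07  0.02  0.45]
[-0.0039  0.0029  0.0005]
[-0.0038  0.0031  0.1635]
```

View pics/f1.png

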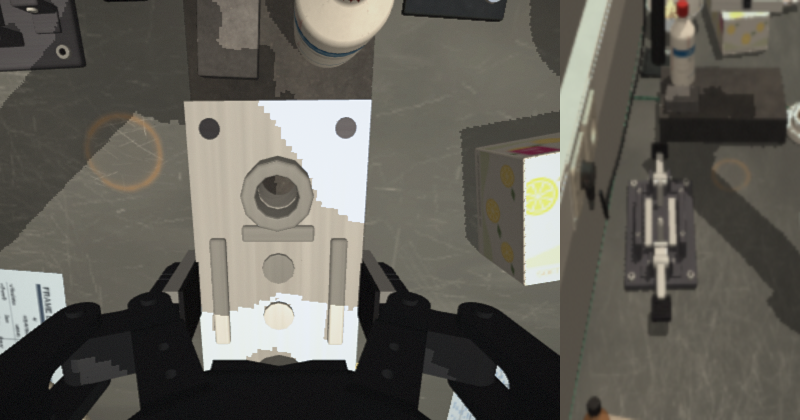

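The plate is aligned over the foam. The pad's near edge is at (198,76)–(257,78), matching the prediction, so there is about 17 to 19 mm clear at each end. Lowering.

In the tool's units: 0.157 m / 0.4 = 0.3925, 0.152 m / 0.4 = 0.38, 0.4 degrees / 360 = 0.0011.

```bash
python3 shift.py '[[[-0.0088, 0.0075, 0.075], [0, 0, 0.0011]], [[-0.0088, 0.0075, 0.1625], [0, 0, 0.0011]], [[-0.0088, 0.0075, 0.25], [0, 0, 0.0011]], [[-0.0088, 0.0075, 0.3125], [0, 0, 0.0011]], [[-0.0088, 0.0075, 0.355], [0, 0, 0.0011]], [[-0.0088, 0.0075, 0.38], [0, 0, 0.0011]], [[-0.0088, 0.0075, 0.3925], [0, 0, 0.0011]], [[-0.0088, 0.0075, 0.3925], [0, 0, 0.0011]]]'|grep -E "pos|wrist_f"; for i in 1 2 3 4; do python3 shift.py '[[[0, 0, 0.0018], [0, 0, 0]], [[0, 0, 0.0038], [0, 0, 0]], [[0, 0, 0.0038], [0, 0, 0]]]'|grep -E "pos|wrist_f"; done
```

```text
position: [0.3533, -0.3206, 0.0789]
wrist_force: [0.4, -0.7, -2.1]
position: [0.3532, -0.3214, 0.0779]
wrist_force: [0.0, -0.5, -3.5]
position: [0.3528, -0.3211, 0.0758]
wrist_force: [0.6, 0.3, -3.0]
position: [0.3528, -0.321, 0.0742]
wrist_force: [-0.3, -0.1, -3.3]
position: [0.3528, -0.321, 0.0727]
wrist_force: [0.6, -0.0, -3.4]
```

In the tool's units: 0.001 m / 0.4 = 0.0025, 0.0005 m / 0.4 = 0.0013.

```bash
for i in 1 2 3; do python3 shift.py '[[[0, 0, 0.0013], [0, 0, 0]], [[0, 0, 0.0025], [0, 0, 0]], [[0, 0, 0.0025], [0, 0, 0]]]'|grep -E "pos|wrist_f"; done
```

```text
position: [0.3529, -0.321, 0.0725]
wrist_force: [-1.6, 2.0, 7.2]
position: [0.3529, -0.321, 0.0724]
wrist_force: [-5.1, 3.0, 17.7]
position: [0.3529, -0.321, 0.0723]
wrist_force: [-7.4, 5.7, 31.1]
```

The plate is seated on the foam. I'll take off the preload, open and back away straight up.

In the tool's units: -0.002 m / 0.4 = -0.005, -0.001 m / 0.4 = -0.0025.

```bash
python3 shift.py '[[[0, 0, -0.0025], [0, 0, 0]], [[0, 0, -0.005], [0, 0, 0]], [[0, 0, -0.005], [0, 0, 0]]]'|grep -E "pos|wrist_f"; python3 shift.py '[[[0, 0, 0], [0, 0, 0]], [[0, 0, 0], [0, 0, 0]], [[0, 0, 0], [0, 0, 0]], [[0, 0, 0], [0, 0, 0]], [[0, 0, 0], [0, 0, 0]]]' 0.085|grep -E "pos|wrist_f|wid"; python3 shift.py '[[[0, 0, -0.025], [0, 0, 0]], [[0, 0, -0.075], [0, 0, 0]], [[0, 0, -0.15], [0, 0, 0]], [[0, 0, -0.25], [0, 0, 0]], [[0, 0, -0.35], [0, 0, 0]], [[0, 0, -0.425], [0, 0, 0]], [[0, 0, -0.45], [0, 0, 0]], [[0, 0, -0.45], [0, 0, 0]]]'|grep -E "pos|wrist_f"; python3 - <<'E'
from h import *
import cv2
s=robot.snapshot("wrist")["img"];t=robot.snapshot("side")["img"][100:310,200:360]
cv2.imwrite("pics/end.png",np.hstack([s,cv2.resize(t,(240,420),interpolation=3)]))
E
```

```text
position: [0.353, -0.3211, 0.0725]
wrist_force: [-2.3, 2.5, 9.4]
position: [0.3529, -0.3211, 0.0718]
wrist_force: [0.3, -0.2, -1.0]
width: 0.085
position: [0.3535, -0.3218, 0.2536]
wrist_force: [-0.6, 0.1, 0.0]
```

View pics/end.png

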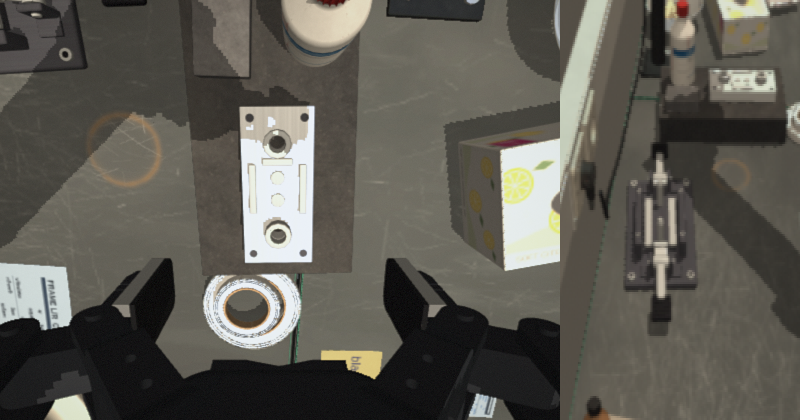

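The plate lies flat on the block at (239–314, 106–263). It is wholly on the block, aligned with it, and clear of the pad and the bottle. Both levers are still down. Handing in.

```bash
python3 -c "
from workcell import robot
print(robot.finish_job())"
```

```text
the job is handed in; nothing more can be done
None
```

The job is handed in: both levers are fully down, and the nest plate sits flat, nest side up, wholly on the foam block and clear of the sanding pad and the bottle; the clock was at about 33 s of the 72 s allowed.

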